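# Make up a bead-setting kit and an engraving kit, work holder twist-locked

### The arm

A 6-joint arm with a two-finger parallel gripper is mounted at the origin on a cart in front of the work surface, level with it; the furniture and walls round the work are solid. World frame = base frame: x ahead of the robot, y to its left, z up, the work surface at z = 0. Lengths are in mm, angles in degrees, forces in N, time in s.
With the tool pointing down it reaches from about 350 to 850 mm from the base axis. Payload 8.1 kg.
Tool frame: the origin (TCP) lies midway between the tips of the shut fingers; the grasp point (between the pads) lies 19 mm behind it (r.pinch_z is the distance from the TCP to the grasp point, in mm); z points along the fingers, y is the line along which they close (so a half turn about z gives the same grasp; the last joint's range is limited). The gripper opens to 85 mm and grips with 20 to 120 N. Pads are 22 mm wide; open, the fingers measure 114 mm over their backs; the gripper's body (76 mm by 85 mm) begins 54 mm behind the grasp point. The pads swing forward as they close: fully open they stand 13 mm farther back than shut.
Start: joints at [-73.648, 7.471, 85.268, -0, 87.261, -4.893], TCP at [217.437, -559.22, 231.292] pointing down, gripper open.
Joint ranges: [-169.43, 169.43], [-51.17, 129.36], [1.28, 143.12], [-76.62, 256.62], [0, 156.53], [-152.29, 152.29]. Speed limits (degrees/s): [136.94, 136.94, 159.86, 180, 180, 180].

### API

Orientations are given as [roll, pitch, yaw] about the fixed x, y, z axes, in that order (R = Rz(yaw) Ry(pitch) Rx(roll)).
In Python, from bench import sensors, optics, job, r gives the robot as it stands.
- The arm moves only by the tool play_rows, never from a script. Its argument "motion" is a list that holds one entry, the list of rows, each a list of 6 numbers: the shift along the tool's x, y, z in cm, then the turn, a rotation vector about the tool's x, y, z in degrees. In form: [[[x, y, z, ax, ay, az], ...]]. A call has 1 to 5 rows; each row is the pose to reach, as a shift and turn from the pose commanded when the call began, along the tool's axes at that moment; what a row does not reach only later rows make up. A row lasts 1/10 s, in which the tool goes at most 50 mm and 8.59 degrees, less where a joint would pass 70% of its speed; a pose out of reach is approached as far as the arm can. A call with a gripper value outside its range is refused whole. "jaw" is the opening, from 0 (shut) to 1 (fully open), set as the call begins (left out, the last holds). The fingers move at their own pace and stop on an object; "squeeze" is the grip in N (left out, the last holds). Time passes only in rows, so rows that repeat a pose let the fingers close. It gives the time, the measured TCP pose, the force, the opening and the grip force at its end, in the units of the state.
- sensors.sense(): the state, without advancing time (a new reading comes with each control period).
- optics.snapshot(name): name is "side" or "top" or "wrist"; returns a dict with "pixels" (480x640x3 uint8, red, green, blue), "mtx" (3x3 intrinsics, pixels), "R" (3x3) and "t" (3): a world point X has camera coordinates R X + t; the wrist camera has in their place "T_tool_cam" (4x4, takes a point from camera to tool coordinates, whose origin is the TCP and whose axes are the flange's). Camera axes: x right, y down, z forward; pixel columns grow to the right and rows downward; lengths in mm; the calibration is good to about 2 mm. A picture is of the moment at which its call begins: read the wrist's pose just before it. There is no depth.
- job.hand_in(): hands the job in; it is judged then, once.
The state is a dict: "time": time; "joint_pos": joint angles; "qd": joint speeds; "joint_efforts": joint torques, N m; "tool_pos": TCP position; "tcp_rot": TCP orientation; "ft_force": force on the tool from outside, world axes, zero at the start; "wrist_torque": the same for the moment, N m; "finger_gap": finger opening in mm; "grip_force": force on a finger pad.
Only numpy, scipy, OpenCV 4.12 (cv2) and the standard library are available. Lean on these libraries where they do the work, as an engineer would, in place of code of your own. Each camera call takes 0.05 s, during which the arm holds its last target. There are 200 camera calls.

### The job

Make up the two setters' kits. The blue tray is for bead setting: lay the graver with the steel ball in its trough, stand the cup of burs in its round well, and seat the wax-faced work holder fully down in its twist-lock collar and turn it clockwise (seen from above) a quarter-turn, until it is at or near the stop, so that it is locked for carrying. The green tray is for engraving and already has its holder: lay the graver with the wooden mushroom knob in its trough and stand the jar of powder upright in its round well; leave the graver with the black ball where it lies.

Things in the scene. Friction and masses are not known exactly. Their poses are not given: they have to be found in the camera images.
- blue_tray: Blue kit tray, fixed, 140 (x) x 136 (y) x 11 mm. Origin under its centre, on the bench; x away from the robot, y left, z up. Floor 6 mm up; walls 4 mm thick end 11 mm up. Front: felt-lined trough along y, inside x -66 to -10, y -64 to 64 mm. Back left: round cork-floored well, centre x 31, y 31 mm, 58 mm inside. Back right: round metal twist-lock collar at x 31, y -33 mm, empty.
- green_tray: Green kit tray, the same shape, size and axes as the blue one: trough in front (centre x -38, y 0 mm), well of 58 mm at x 31, y 31 mm, floor 6 mm up. Its collar (x 31, y -33 mm) is already filled by a black-faced work holder, locked and fixed, 69 mm high with a 30 mm square grip. Keep the arm clear of two level rods that hang left of the work, along x, at about y 0.38 m.
- blue_collar (a point): Blue tray's collar, 60 mm wide. Point: centre of its floor; axes as the tray's. Lip top 11.5 mm above the point, lip 4 mm thick, 34 mm hole, two notches along +x and -x, 18 mm wide, out to radius 26 mm (red dots). Lugs enter along x (within 2.5 mm, 8 degrees), then turn in the 7.5 mm high channel, clockwise from above only, to a stop at about 85 degrees; 60 degrees or more is locked.
- wax_holder_grip (a point): Loose metal work holder, brown wax on top, 62 mm tall, 90 g, on its foot. Point: on its axis in the middle of its 30 x 30 mm square grip (15 to 57 mm up), 36 mm above the foot's underside; z up, grip sides square to x, y. Foot 28 mm round; at its bottom two lugs, 5 mm high, 12 mm wide, reach 23 mm out along +x and -x. Grip at the point or above: seated, the grip starts 3.5 mm over the collar.
- steel_ball (a point): Loose graver (bead tool) with a bright steel ball of 35 mm, lying, 96 mm long, 110 g. Point: centre of the ball, 17.5 mm up; y along the tool from tip to ball. The ball ends 18 mm beyond the point, the tip is 78 mm behind it. Grasp across the ball. It may lie in the trough either way round.
- wood_knob (a point): Loose graver with a brown wooden mushroom knob of 32 mm, lying, 93 mm long, 45 g. Point: centre of the knob, 17 mm up; y along the tool from tip to knob. The knob ends 13 mm beyond the point, the tip is 80 mm behind it. Grasp across the knob. It may lie in the trough either way round.
- cup_mid (a point): Loose white paper cup with crimson stripes, full of burs: 28 mm wide at the foot, 34 mm at the rim; cup 30 mm high, burs to 51 mm, 48 g. Point: on its axis, 18 mm above its foot; z up. Grasp the outside of the cup.
- jar_mid (a point): Loose glass jar of orange powder with a brass lid (fixed on), 45 mm wide, 53 mm tall, 75 g. Point: on its axis, 26.5 mm above its foot; z up. Grasp the body.
- black_ball (a point): Loose graver with a black ball of 35 mm, 96 mm long, for neither kit. Point: centre of the ball, 17 mm up; y along the tool from tip to ball. It stays where it lies.

How it is judged:
By the outcome, as a careful person would: the job done as asked, in the order asked, and still so for the second after the job is handed in, with the robot touching nothing.
It also fails if it takes over 112 s, if anything falls off the work surface, if the arm or the gripper's body presses on something with over 40 N, if the wrist force passes 120 N, or if a joint passes its speed limit or range.

## Working session

There is one attempt and no reset: what is moved stays moved. The work goes in short steps, Python scripts to look and compute and a tool call to move; the robot and the scene stay as the last step left them, time stands still between calls to the robot, and variables do not carry over. Pictures are saved under pics/ and viewed, at most 16 in all, crops included, and the job is handed in when it is done.

Besides the shell and the picture viewer there is one more tool, called by a JSON object that holds its "op" and its "data". play_rows: Moves the arm, as the interface text tells. Its arguments: {"type":"object","properties":{"motion":{"type":"array","items":{"type":"array","items":{"type":"array","items":{"type":"number"}}}},"jaw":{"type":"number"},"squeeze":{"type":"number"}},"required":["motion"]}

```bash
ls; mkdir -p pics; python3 - <<'E'
from bench import sensors, optics, job, r
import cv2, numpy as np
s=sensors.sense();print(s, r.pinch_z)
for n in("top","side"):
    d=optics.snapshot(n);cv2.imwrite(f"pics/{n}0.png",d["pixels"][:,:,::-1]);np.savez(f"{n}0.npz",**d)
    print(n,d["mtx"],d["R"],d["t"])
d=optics.snapshot("wrist");print(d["mtx"],d["T_tool_cam"])
E
```

```text
pics
{'time': 0.0, 'joint_pos': array([-7.36487810e+01,  7.51563955e+00,  8.53291637e+01,  3.16449922e-04,
        8.72621632e+01, -4.89238385e+00]), 'qd': array([-0.08255049,  0.02806878,  0.0251974 ,  0.07851321,  0.02100555,
        0.00722643]), 'joint_efforts': array([-1.96780047e-04, -5.69405937e+01, -5.00553882e+01, -2.97279694e-04,
        1.47760031e-02,  2.85449701e-06]), 'tool_pos': array([ 217.27358268, -558.685536  ,  230.24000742]), 'tcp_rot': array([-1.79893450e+02, -9.43747469e-03,  2.12435787e+01]), 'ft_force': array([ 0.04184942, -0.23231764,  0.41696784]), 'wrist_torque': array([-0.0211258 ,  0.00021883,  0.04905887]), 'grip_force': 0.0, 'finger_gap': 85.65660872297295} 18.700000000000003
top [[509.19090137   0.         326.90610812]
 [  0.         509.19090137 241.72399508]
 [  0.           0.           1.        ]] [[ 0.14328917 -0.98967047 -0.00453573]
 [-0.9656677  -0.13880755 -0.21958678]
 [ 0.21668896  0.03584442 -0.97558243]] [-36.9270214  532.30238635 786.8023352 ]
side [[511.21439484   0.         316.87171635]
 [  0.         511.21439484 239.70336636]
 [  0.           0.           1.        ]] [[-0.98668084 -0.16244195  0.00857487]
 [-0.06438517  0.34158321 -0.93764357]
 [ 0.14938362 -0.92570704 -0.34749246]] [526.41880895  71.65637059 823.00070151]
[[397.87682357   0.         313.48687953]
 [  0.         397.87682357 238.75037451]
 [  0.           0.           1.        ]] [[-7.65375486e-04 -9.65120656e-01 -2.61804382e-01  6.66910074e+01]
 [ 9.99999377e-01 -9.51311353e-04  5.83470858e-04  9.96391242e-01]
 [-8.12177258e-04 -2.61803772e-01  9.65120783e-01 -1.41966872e+02]
 [ 0.00000000e+00  0.00000000e+00  0.00000000e+00  1.00000000e+00]]
```

View pics/top0.png

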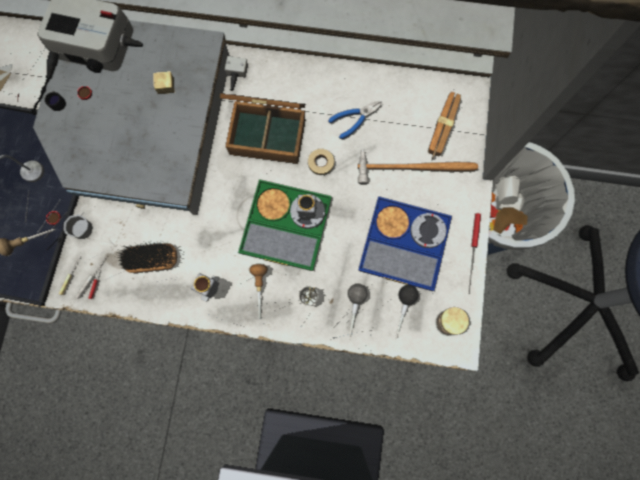

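View pics/side0.png

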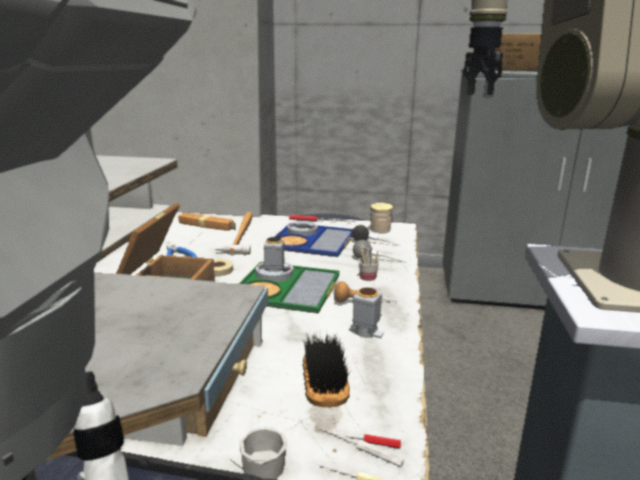

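Top view: from left to right, the wax holder is at (205,285), wood knob (259,268), cup (311,296), steel ball (358,293), black ball (408,295) and jar (453,320). The green tray is near (286,224) and the blue near (406,243). The side view agrees. Next I'll cast rays to get positions.

```bash
cat > h.py <<'E'
import numpy as np, cv2
from scipy.spatial.transform import Rotation as Ro
from bench import sensors, optics, job, r
def ray(d,px,z):
    "pixel -> world point on the plane at height z; d has mtx,R,t"
    v=d["R"].T@np.linalg.solve(d["mtx"],[px[0],px[1],1.]); c=-d["R"].T@d["t"]
    return c+v*(z-c[2])/v[2]
def pix(d,X):
    p=d["mtx"]@(d["R"]@np.asarray(X,float)+d["t"]); return p[:2]/p[2]
def pose():
    s=sensors.sense(); return s["tool_pos"],Ro.from_euler("xyz",s["tcp_rot"],degrees=True).as_matrix()
def wrist(save=None):
    p,R=pose(); d=dict(optics.snapshot("wrist")); T=d["T_tool_cam"]
    Rc=R@T[:3,:3]; c=R@T[:3,3]+p; d["R"]=Rc.T; d["t"]=-Rc.T@c
    if save: cv2.imwrite(f"pics/{save}.png",d["pixels"][:,:,::-1])
    return d
def hsv(d): return cv2.cvtColor(d["pixels"],cv2.COLOR_RGB2HSV)
def tray(d,lo,hi,z=11,kernel=9):
    m=cv2.inRange(hsv(d),lo,hi); m=cv2.morphologyEx(m,cv2.MORPH_CLOSE,np.ones((kernel,kernel)))
    cs,_=cv2.findContours(m,cv2.RETR_EXTERNAL,cv2.CHAIN_APPROX_NONE); c=max(cs,key=cv2.contourArea)
    P=np.array([ray(d,q,z)[:2] for q in c[:,0]],np.float32)
    return cv2.minAreaRect(P)
def move(target,yaw=None):
    "print the shift (cm, tool axes) and the yaw turn (deg about tool z) to the target TCP"
    p,R=pose(); s=R.T@(np.asarray(target)-p)/10
    out=np.round(s,2)
    if yaw is not None:
        cur=np.degrees(np.arctan2(R[1,0],R[0,0])); out=(out,"turn z",round(-((yaw-cur+180)%360-180),1))
    print("shift",out)
E
python3 - <<'E'
from h import *
d=dict(np.load("top0.npz"))
for n,q,z in[("wax",(203,283),60),("wood",(259,268),17),("woodtip",(261,317),5),("cup",(311,296),40),("steel",(358,293),17),("steeltip",(352,331),5),("black",(408,295),17),("jar",(454,318),53),("edge",(390,360),0)]: print(n,ray(d,q,z).round())
print("blue",tray(d,(105,120,60),(130,255,255))); print("green",tray(d,(50,100,40),(80,255,255)))
E
```

```text
wax [435. 230.  60.]
wood [479. 150.  17.]
woodtip [397. 134.   5.]
cup [441.  53.  40.]
steel [460. -24.  17.]
steeltip [396. -23.   5.]
black [ 469. -109.   17.]
jar [ 438. -182.   53.]
edge [358. -93.   0.]
blue ((560.4090576171875, -95.06095886230469), (132.98789978027344, 138.49044799804688), 82.58744812011719)
green ((564.2562255859375, 119.04389190673828), (133.1625213623047, 137.25216674804688), 84.62542724609375)
```

```bash
python3 - <<'E'
from h import *
move((500,10,230),0)
E
```

```text
shift (array([ 46.96, -42.77,   0.11]), 'turn z', np.float64(21.2))
```

{"op": "play_rows", "data": {"motion": [[[3.1, -2.85, 0, 0, 0, 0], [6.3, -5.7, 0, 0, 0, 0], [9.4, -8.55, 0, 0, 0, 0], [12.5, -11.4, 0, 0, 0, 0], [15.6, -14.2, 0, 0, 0, 0]]]}}

```text
time: 0.65
tool_pos: [311.7, -368.7, 231.0]
tcp_rot: [-180.0, -0.0, 21.2]
ft_force: [0.4, -0.6, -0.1]
finger_gap: 85.4
grip_force: 0.0
```

{"op": "play_rows", "data": {"motion": [[[3.1, -2.85, 0, 0, 0, 0], [6.3, -5.7, 0, 0, 0, 0], [9.4, -8.55, 0, 0, 0, 0], [12.5, -11.4, 0, 0, 0, 0], [15.6, -14.2, 0, 0, 0, 0]]]}}

```text
time: 1.15
tool_pos: [405.6, -179.8, 231.2]
tcp_rot: [180.0, -0.0, 21.2]
ft_force: [1.1, 0.2, 0.0]
finger_gap: 85.4
grip_force: 0.0
```

{"op": "play_rows", "data": {"motion": [[[3.1, -2.85, 0, 0, 0, 4], [6.3, -5.7, 0, 0, 0, 9], [9.4, -8.55, 0, 0, 0, 14], [12.5, -11.4, 0, 0, 0, 18], [15.6, -14.2, 0, 0, 0, 21.2]]]}}

```text
time: 1.65
tool_pos: [499.6, 9.2, 231.2]
tcp_rot: [180.0, 0.0, -0.1]
ft_force: [0.5, -0.0, -0.2]
finger_gap: 85.5
grip_force: 0.0
```

```bash
python3 - <<'E'
from h import *
s=sensors.sense();print(s["time"],s["tool_pos"],s["tcp_rot"],s["joint_pos"])
d=wrist("w1");np.savez("w1.npz",**d)
print("blue",tray(d,(105,120,60),(130,255,255))); print("green",tray(d,(50,100,40),(80,255,255)))
E
```

```text
1.65 [499.61454742   9.23031672 231.15055279] [ 1.79995435e+02  1.92524295e-03 -1.06637332e-01] [-4.81906646e+00 -8.22834730e+00  1.00912660e+02 -4.71265753e-03
  8.73172313e+01  8.52877914e+01]
blue ((561.7723999023438, -94.7569580078125), (134.86431884765625, 138.04481506347656), 82.46452331542969)
green ((565.1661376953125, 118.06439971923828), (135.13951110839844, 137.94265747070312), 84.50001525878906)
```

View pics/w1.png

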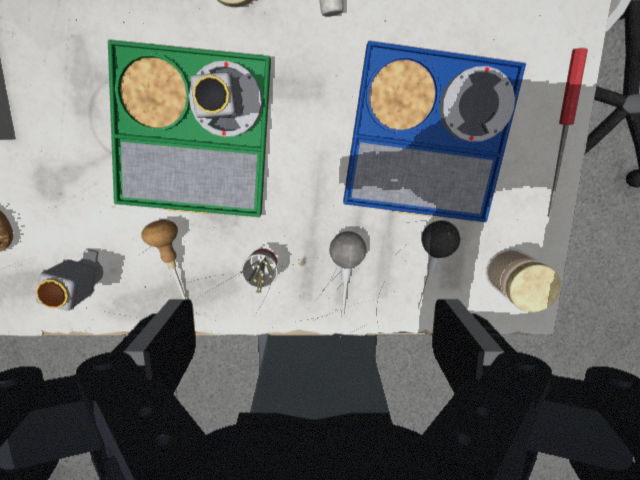

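Wrist view: steel ball at (349,249) with its tip at (345,313), black ball (440,239), jar lid (532,286), wax top (53,292), cup (262,268), wood knob (160,236) with its tip at (184,300). The blue tray is rotated about -7.5° and the green about -5.5°.

```bash
python3 - <<'E'
from h import *
d=dict(np.load("w1.npz"))
for n,q,z in[("wax",(53,292),62),("lug",(97,253),3),("wood",(160,236),17),("woodtip",(184,298),5),("cup",(262,268),30),("steel",(349,249),17),("steeltip",(345,313),5),("black",(440,239),17),("jar",(532,286),53),("dotF",(487,70),17),("dotN",(472,137),17),("well",(403,94),6),("gwell",(154,92),6),("ghold",(211,93),69)]: print(n,ray(d,q,z).round(1))
for c,th in(((562,-95),-7.5),((565,118.3),-5.5)):
    a=np.radians(th);M=np.array([[np.cos(a),-np.sin(a)],[np.sin(a),np.cos(a)]])
    for q in((-38,0),(31,31),(31,-33)): print(c,q,(M@q+c).round(1))
# steel ball by circle
g=cv2.cvtColor(d["pixels"],cv2.COLOR_RGB2GRAY)[215:285,310:390]
print(cv2.HoughCircles(cv2.medianBlur(g,3),cv2.HOUGH_GRADIENT,1,50,param1=100,param2=12,minRadius=14,maxRadius=24))
E
```

```text
wax [436.6 227.3  62. ]
lug [452.6 219.    3. ]
wood [473.2 150.3  17. ]
woodtip [406.  137.8   5. ]
cup [446.2  55.3  30. ]
steel [460.1 -24.8  17. ]
steeltip [389.1 -23.3   5. ]
black [ 469.6 -109.    17. ]
jar [ 437.2 -179.8   53. ]
dotF [ 615.2 -136.4   17. ]
dotN [ 561.2 -129.4   17. ]
well [597.5 -69.9   6. ]
gwell [599.6 146.5   6. ]
ghold [593.2  81.9  69. ]
(562, -95) (-38, 0) [524.3 -90. ]
(562, -95) (31, 31) [596.8 -68.3]
(562, -95) (31, -33) [ 588.4 -131.8]
(565, 118.3) (-38, 0) [527.2 121.9]
(565, 118.3) (31, 31) [598.8 146.2]
(565, 118.3) (31, -33) [592.7  82.5]
[[[37.5 33.5 18.8]]]
```

{"op": "play_rows", "data": {"motion": [[[-1, 0.8, 3, 0, 0, 0], [-2, 1.7, 7, 0, 0, 0], [-3, 2.6, 11, 0, 0, 0], [-3.7, 3.2, 14.5, 0, 0, 0], [-3.95, 3.4, 17, 0, 0, 0.5]]], "jaw": 0.75}}

```text
time: 2.2
tool_pos: [457.3, -26.8, 58.3]
tcp_rot: [-180.0, 0.2, -0.5]
ft_force: [0.4, 0.5, -0.0]
finger_gap: 64.0
grip_force: 0.0
```

{"op": "play_rows", "data": {"motion": [[[0, 0, 1.8, 0, 0, 0], [0, 0, 3.4, 0, 0, 0], [0, 0, 4.6, 0, 0, 0], [0, 0, 5.3, 0, 0, 0], [0, 0, 5.6, 0, 0, 0]]]}}

```text
time: 2.7
tool_pos: [459.5, -26.6, 4.7]
tcp_rot: [-180.0, 0.1, -0.5]
ft_force: [-1.3, 0.0, 0.5]
finger_gap: 64.1
grip_force: 0.0
```

{"op": "play_rows", "data": {"motion": [[[0, 0, 0, 0, 0, 0], [0, 0, 0, 0, 0, 0], [0, 0, 0, 0, 0, 0], [0, 0, 0, 0, 0, 0], [0, 0, 0, 0, 0, 0]]], "jaw": 0, "squeeze": 40}}

```text
time: 3.2
tool_pos: [460.6, -26.7, 6.4]
tcp_rot: [180.0, -0.1, -0.4]
ft_force: [-2.0, 0.7, 5.8]
finger_gap: 31.7
grip_force: 39.6
```

{"op": "play_rows", "data": {"motion": [[[0, 0, 0, 0, 0, 0], [0, 0, 0, 0, 0, 0], [0, 0, 0, 0, 0, 0], [0, 0, 0, 0, 0, 0], [0, 0, 0, 0, 0, 0]]]}}

```text
time: 3.7
tool_pos: [460.6, -26.6, 6.4]
tcp_rot: [180.0, -0.1, -0.5]
ft_force: [-0.8, 1.2, 7.0]
finger_gap: 31.4
grip_force: 39.6
```

{"op": "play_rows", "data": {"motion": [[[0, 0, 0, 0, 0, 0], [0, 0, 0, 0, 0, 0], [0, 0, 0.2, 0, 0, 0], [0, 0, 0.4, 0, 0, 0], [0, 0, 0.4, 0, 0, 0]]], "jaw": 0.6}}

```text
time: 4.2
tool_pos: [459.4, -26.6, 0.8]
tcp_rot: [-180.0, 0.0, -0.5]
ft_force: [-0.5, 0.2, 0.0]
finger_gap: 51.2
grip_force: 0.0
```

{"op": "play_rows", "data": {"motion": [[[0, 0, 0, 0, 0, 0], [0, 0, 0, 0, 0, 0], [0, 0, 0, 0, 0, 0], [0, 0, 0, 0, 0, 0], [0, 0, 0, 0, 0, 0]]], "jaw": 0}}

```text
time: 4.7
tool_pos: [459.9, -26.6, 1.4]
tcp_rot: [180.0, -0.0, -0.5]
ft_force: [-0.2, 0.2, 2.8]
finger_gap: 31.6
grip_force: 39.9
```

{"op": "play_rows", "data": {"motion": [[[0, 0, 0, 0, 0, 0], [0, 0, 0, 0, 0, 0], [0, 0, 0, 0, 0, 0]]]}}

```text
time: 5.0
tool_pos: [459.9, -26.6, 1.4]
tcp_rot: [180.0, -0.0, -0.5]
ft_force: [-1.1, 0.7, 2.6]
finger_gap: 31.5
grip_force: 39.9
```

{"op": "play_rows", "data": {"motion": [[[0, 0, -0.5, 0, 0, 0], [0, 0, -2, 0, 0, 0], [0, 0, -4, 0, 0, 0], [0, 0, -6, 0, 0, 0], [0, 0, -7, 0, 0, 0]]]}}

```text
time: 5.5
tool_pos: [460.6, -26.7, 73.0]
tcp_rot: [180.0, -0.1, -0.5]
ft_force: [0.4, 0.3, -1.4]
finger_gap: 31.5
grip_force: 39.9
```

{"op": "play_rows", "data": {"motion": [[[1.3, 0.6, 0, 0, 0, -8], [2.6, 1.3, 0, 0, 0, -16], [4, 2, 0, 0, 0, -24], [5.4, 2.6, 0, 0, 0, -32], [6.86, 3.3, 0, 0, 0, -40]]]}}

```text
time: 6.0
tool_pos: [528.1, -60.2, 70.6]
tcp_rot: [-179.9, 0.0, 39.9]
ft_force: [0.1, -0.8, -0.9]
finger_gap: 31.5
grip_force: 39.9
```

{"op": "play_rows", "data": {"motion": [[[0, 0, 0, 0, 0, -8], [0, 0, 0, 0, 0, -16], [0, 0, 0, 0, 0, -24], [0, 0, 0, 0, 0, -32], [0, 0, 0, 0, 0, -40]]]}}

```text
time: 6.5
tool_pos: [527.6, -60.0, 70.6]
tcp_rot: [-179.9, -0.0, 79.9]
ft_force: [0.6, 0.7, -0.9]
finger_gap: 31.7
grip_force: 39.9
```

{"op": "play_rows", "data": {"motion": [[[0, 0, 0, 0, 0, -3], [0, 0, 0, 0, 0, -3.7], [0, 0, 0, 0, 0, -3.7]]]}}

```text
time: 6.8
tool_pos: [527.8, -60.1, 70.9]
tcp_rot: [-180.0, -0.0, 83.2]
ft_force: [-0.3, -0.5, -0.3]
finger_gap: 32.0
grip_force: 39.9
```

```bash
python3 - <<'E'
from h import *
s=sensors.sense();print(s["time"],s["tool_pos"],s["tcp_rot"],s["joint_pos"])
d=wrist("w2");np.savez("w2.npz",**d)
E
```

```text
6.8 [527.80003367 -60.08845459  70.88589927] [-1.79959744e+02 -4.48630418e-03  8.31755118e+01] [-1.20265255e+01  4.90137844e+00  1.05444261e+02  8.72108263e-04
  6.96948572e+01 -5.20234184e+00]
```

View pics/w2.png

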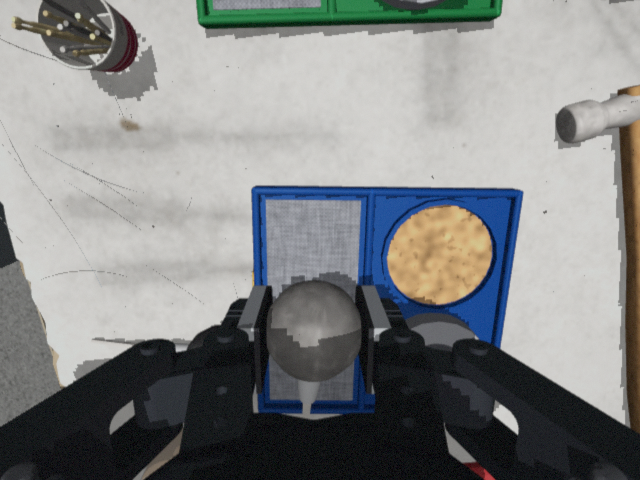

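The view shows the steel ball held at (313,330), pointing along the trough with the tip toward the far right side. I'll lower it and release.

{"op": "play_rows", "data": {"motion": [[[0, 0, 1.5, 0, 0, 0], [0, 0, 3, 0, 0, 0], [0, 0, 4.5, 0, 0, 0], [0, 0, 5.3, 0, 0, 0], [0, 0, 5.75, 0, 0, 0]]]}}

```text
time: 7.35
tool_pos: [526.8, -59.9, 11.8]
tcp_rot: [-179.8, -0.0, 83.2]
ft_force: [0.1, -0.1, -1.4]
finger_gap: 31.7
grip_force: 39.9
```

{"op": "play_rows", "data": {"motion": [[[0, 0, 0.15, 0, 0, 0], [0, 0, 0.15, 0, 0, 0], [0, 0, 0.15, 0, 0, 0]]]}}

```text
time: 7.65
tool_pos: [528.7, -60.3, 13.0]
tcp_rot: [179.9, 0.0, 83.2]
ft_force: [0.2, 1.0, -1.7]
finger_gap: 32.2
grip_force: 39.9
```

{"op": "play_rows", "data": {"motion": [[[0, 0, 0, 0, 0, 0], [0, 0, 0, 0, 0, 0], [0, 0, 0, 0, 0, 0], [0, 0, 0, 0, 0, 0], [0, 0, 0, 0, 0, 0]]], "jaw": 0.6}}

```text
time: 8.15
tool_pos: [528.2, -60.2, 12.4]
tcp_rot: [180.0, 0.0, 83.2]
ft_force: [0.7, -0.2, -0.1]
finger_gap: 51.1
grip_force: 0.0
```

{"op": "play_rows", "data": {"motion": [[[0, 0, -2, 0, 0, 0], [0, 0, -5, 0, 0, 0], [0, 0, -8, 0, 0, 0], [0, 0, -11, 0, 0, 0], [0, 0, -13, 0, 0, 0]]]}}

```text
time: 8.65
tool_pos: [529.0, -60.4, 144.9]
tcp_rot: [179.8, 0.0, 83.2]
ft_force: [0.6, 1.0, -0.8]
finger_gap: 51.3
grip_force: 0.0
```

```bash
python3 - <<'E'
from h import *
d=wrist("w3");np.savez("w3.npz",**d)
E
```

```text
(no output)
```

View pics/w3.png

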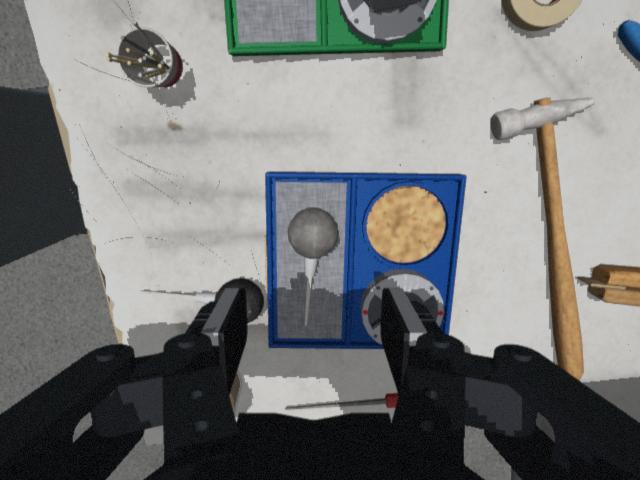

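Steel graver lies in the trough: ball at (313,233), tip (307,325), both inside. The cup's rim is near (150,57). I'll locate it from its crimson stripes and both views.

```bash
python3 - <<'E'
from h import *
d=dict(np.load("w3.npz"))
print("rim",ray(d,(152,57),30), "well",ray(d,(405,224),8))
for n,(x0,x1,y0,y1) in(("w3",(100,210,20,110)),("w1",(230,300,235,300))):
    e=dict(np.load(n+".npz")); H=hsv(e); m=cv2.inRange(H,(160,90,40),(180,255,255))[y0:y1,x0:x1]
    yy,xx=np.nonzero(m); print(n,xx.min()+x0,xx.max()+x0,yy.min()+y0,yy.max()+y0,len(xx))
    for i in (0,):
        print(ray(e,(xx.mean()+x0,yy.mean()+y0),12))
move((446,55,100))
E
```

```text
rim [447.74562744  57.76848122  30.        ] well [595.82328774 -67.72554413   8.        ]
w3 164 181 52 86 131
[454.89943186  51.07970674  12.        ]
w1 258 275 249 258 24
[456.17126012  52.81984582  12.        ]
shift [10.49 -9.81  4.74]
```

```bash
python3 -c "
import cv2
a=cv2.imread('pics/w3.png')[15:115,95:215];b=cv2.imread('pics/w1.png')[230:310,220:316]
cv2.imwrite('pics/c1.png',cv2.hconcat([cv2.resize(a,(480,400)),cv2.resize(b,(320,400))]))"
```

```text
(no output)
```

View pics/c1.png

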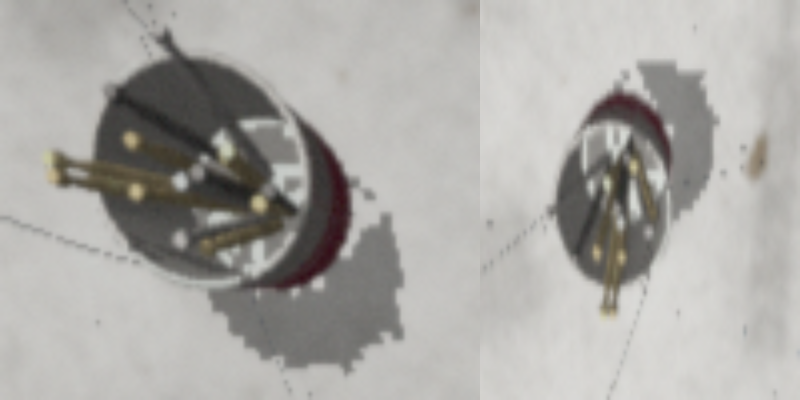

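The rim centre is at (146,58) in w3 and (260,270) in w1.

```bash
python3 - <<'E'
from h import *
print(ray(dict(np.load("w3.npz")),(146,58),30),ray(dict(np.load("w1.npz")),(260,270.4),30))
move((444,57,60))
E
```

```text
[444.08341363  57.65139417  30.        ] [443.85752387  57.24988454  30.        ]
shift [ 10.67 -10.06   8.74]
```

{"op": "play_rows", "data": {"motion": [[[2, -1.9, 0, 0, 0, 0], [5, -4.7, 0, 0, 0, 0], [8, -7.6, 1, 0, 0, 0], [10, -9.4, 3, 0, 0, 0], [10.7, -10.05, 5, 0, 0, 0]]], "jaw": 0.75}}

```text
time: 9.2
tool_pos: [439.5, 59.8, 91.5]
tcp_rot: [180.0, -0.0, 83.3]
ft_force: [0.9, -0.1, -0.5]
finger_gap: 64.4
grip_force: 0.0
```

{"op": "play_rows", "data": {"motion": [[[0, 0, 2.5, 0, 0, 0], [0, 0, 5, 0, 0, 0], [0, 0, 7.5, 0, 0, 0], [0, 0, 8.7, 0, 0, 0], [0, 0, 9.1, 0, 0, 0]]]}}

```text
time: 9.7
tool_pos: [439.4, 57.9, -0.3]
tcp_rot: [-179.8, 0.0, 83.2]
ft_force: [-0.3, -0.2, -0.3]
finger_gap: 64.2
grip_force: 0.0
```

{"op": "play_rows", "data": {"motion": [[[0, 0, 0, 0, 0, 0], [0, 0, 0, 0, 0, 0], [0, 0, 0, 0, 0, 0], [0, 0, 0, 0, 0, 0], [0, 0, 0, 0, 0, 0]]], "jaw": 0, "squeeze": 25}}

```text
time: 10.2
tool_pos: [442.0, 57.9, 2.5]
tcp_rot: [179.9, -0.0, 83.2]
ft_force: [-2.8, -0.7, 6.1]
finger_gap: 31.5
grip_force: 24.8
```

{"op": "play_rows", "data": {"motion": [[[0, 0, 0, 0, 0, 0], [0, 0, 0, 0, 0, 0], [0, 0, 0, 0, 0, 0]]]}}

```text
time: 10.5
tool_pos: [442.0, 57.9, 2.5]
tcp_rot: [179.9, -0.0, 83.2]
ft_force: [-1.4, 0.7, 6.0]
finger_gap: 31.7
grip_force: 24.8
```

{"op": "play_rows", "data": {"motion": [[[0, 0, -0.5, 0, 0, 0], [0, 0, -2, 0, 0, 0], [0, 0, -4, 0, 0, 0], [0, 0, -6, 0, 0, 0], [0, 0, -7, 0, 0, 0]]]}}

```text
time: 11.0
tool_pos: [442.2, 57.9, 73.5]
tcp_rot: [179.8, -0.0, 83.2]
ft_force: [1.0, -0.3, -0.4]
finger_gap: 31.4
grip_force: 24.8
```

```bash
python3 - <<'E'
from h import *
d=wrist("w4");np.savez("w4.npz",**d)
move((596.3,-68,90))
E
```

```text
shift [-10.7   16.73  -1.48]
```

View pics/w4.png

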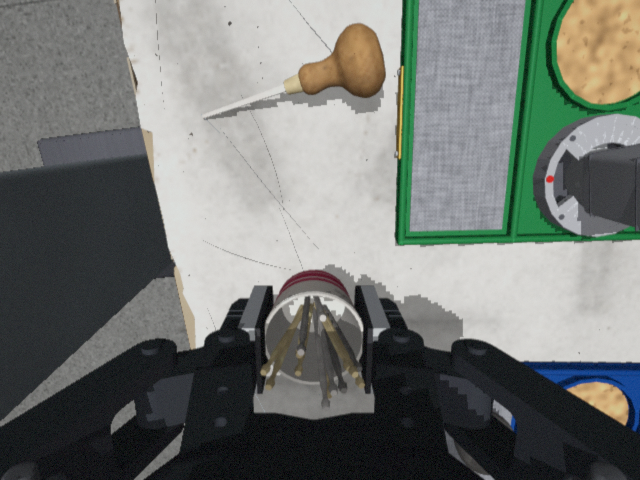

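The cup is held squarely at (313,330). I'll carry it to the well.

{"op": "play_rows", "data": {"motion": [[[-1.6, 2.5, 0, 0, 0, 0], [-4, 6.2, 0, 0, 0, 0], [-6.4, 10, 0, 0, 0, 0], [-8.6, 13.5, 0, 0, 0, 0], [-10.2, 16, 0, 0, 0, 0]]]}}

```text
time: 11.55
tool_pos: [589.2, -64.0, 70.4]
tcp_rot: [-180.0, 0.0, 83.2]
ft_force: [-0.9, 1.0, -0.0]
finger_gap: 31.3
grip_force: 24.9
```

{"op": "play_rows", "data": {"motion": [[[-0.5, 0.7, 0, 0, 0, 0], [-0.5, 0.7, 0, 0, 0, 0], [-0.5, 0.7, 0, 0, 0, 0]]]}}

```text
time: 11.85
tool_pos: [593.0, -67.3, 70.4]
tcp_rot: [-179.9, -0.0, 83.2]
ft_force: [-0.7, 0.0, 0.5]
finger_gap: 31.2
grip_force: 25.0
```

```bash
python3 - <<'E'
from h import *
d=wrist("w5");np.savez("w5.npz",**d)
move((596.3,-68,11.5))
print(pix(d,(596.3,-68,8)),tray(d,(105,120,60),(130,255,255)))
E
```

```text
shift [-0.06  0.36  5.91]
[318.24303743 257.22326988] ((565.1798706054688, -70.66587829589844), (87.7042007446289, 137.88079833984375), 82.49111938476562)
```

{"op": "play_rows", "data": {"motion": [[[-0.05, 0.35, 1.5, 0, 0, 0], [-0.05, 0.35, 3, 0, 0, 0], [-0.05, 0.35, 4.5, 0, 0, 0], [-0.05, 0.35, 5.3, 0, 0, 0], [-0.05, 0.35, 5.75, 0, 0, 0]]]}}

```text
time: 12.4
tool_pos: [596.2, -68.5, 11.6]
tcp_rot: [-179.8, -0.0, 83.3]
ft_force: [-0.2, 0.3, 0.1]
finger_gap: 31.2
grip_force: 25.0
```

{"op": "play_rows", "data": {"motion": [[[0, 0, 0.1, 0, 0, 0], [0, 0, 0.2, 0, 0, 0], [0, 0, 0.2, 0, 0, 0], [0, 0, 0.2, 0, 0, 0]]]}}

```text
time: 12.8
tool_pos: [598.1, -69.0, 12.5]
tcp_rot: [179.9, 0.0, 83.2]
ft_force: [-0.8, -0.5, -0.3]
finger_gap: 31.3
grip_force: 25.0
```

{"op": "play_rows", "data": {"motion": [[[0, 0, 0, 0, 0, 0], [0, 0, 0, 0, 0, 0], [0, 0, 0, 0, 0, 0], [0, 0, 0, 0, 0, 0], [0, 0, 0, 0, 0, 0]]], "jaw": 0.55}}

```text
time: 13.3
tool_pos: [597.6, -68.9, 11.8]
tcp_rot: [180.0, -0.0, 83.2]
ft_force: [-0.3, -0.1, -0.6]
finger_gap: 46.6
grip_force: 0.0
```

{"op": "play_rows", "data": {"motion": [[[0, 0, -1, 0, 0, 0], [0, 0, -3, 0, 0, 0], [0, 0, -6, 0, 0, 0], [0, 0, -10, 0, 0, 0], [0, 0, -14, 0, 0, 0]]]}}

```text
time: 13.8
tool_pos: [597.1, -68.8, 153.5]
tcp_rot: [-180.0, -0.0, 83.2]
ft_force: [0.8, -0.1, 0.2]
finger_gap: 47.2
grip_force: 0.0
```

```bash
python3 - <<'E'
from h import *
d=wrist("w6");np.savez("w6.npz",**d)
move((437,170,150),0)
E
```

```text
shift (array([ 21.86, -19.14,   1.03]), 'turn z', np.float64(83.3))
```

View pics/w6.png

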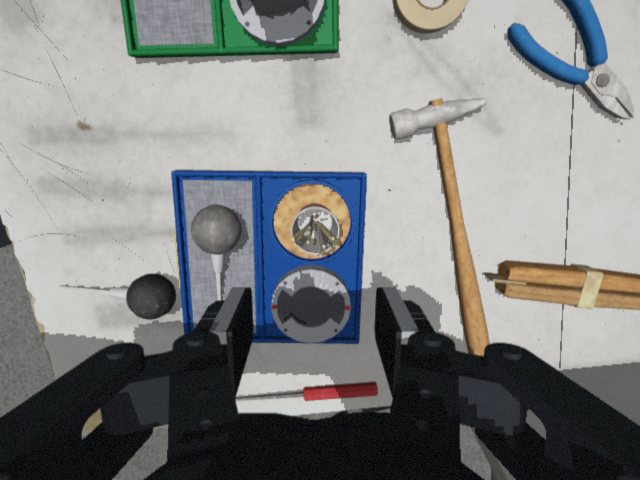

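The cup stands in the well at (318,230). The collar's red dots are at (274,308) and (347,308). Now I'll go over the wax holder.

{"op": "play_rows", "data": {"motion": [[[2, -1.6, 0, 0, 0, 0], [5, -4, 0, 0, 0, 0], [8, -6.5, 0, 0, 0, 0], [11, -9, 0, 0, 0, 0], [14, -11.4, 0, 0, 0, 0]]], "jaw": 0.75}}

```text
time: 14.35
tool_pos: [500.0, 84.6, 152.5]
tcp_rot: [179.9, -0.0, 83.2]
ft_force: [0.2, -0.0, 0.0]
finger_gap: 64.2
grip_force: 0.0
```

{"op": "play_rows", "data": {"motion": [[[3, -2.4, 0, 0, 0, 0], [6, -4.9, 0, 0, 0, 0], [8.5, -6.9, 0, 0, 0, 0], [9.8, -7.9, 0, 0, 0, 0], [9.85, -8, 0, 0, 0, 0]]]}}

```text
time: 14.85
tool_pos: [432.1, 192.5, 152.5]
tcp_rot: [180.0, -0.1, 83.4]
ft_force: [0.6, -0.4, 0.7]
finger_gap: 63.8
grip_force: 0.0
```

```bash
python3 - <<'E'
from h import *
d=wrist("w7");np.savez("w7.npz",**d)
s=sensors.sense();print(s["tool_pos"],s["tcp_rot"],s["joint_pos"])
x,y=map(int,pix(d,(437,227,30)));print(x,y)
x0=min(max(x-100,0),440);y0=min(max(y-75,0),330)
cv2.imwrite("pics/w7c.png",cv2.resize(d["pixels"][y0:y0+150,x0:x0+200,::-1],(800,600),interpolation=cv2.INTER_CUBIC));print(x0,y0)
e=dict(np.load("w6.npz"))
for z in(11.5,17.5):print("dots",ray(e,(274,308),z),ray(e,(347,308),z))
E
```

```text
[432.65473414 191.55275963 152.41175397] [ 1.79951794e+02 -1.88831358e-02  8.33685245e+01] [ 1.76708079e+01 -9.64225031e+00  1.10503462e+02 -2.67762999e-03
  7.90870826e+01  2.43027970e+01]
313 178
213 103
dots [ 559.57993225 -132.23915043   11.5       ] [ 615.86398164 -138.93991237   11.5       ]
dots [ 560.5574157  -129.52696879   17.5       ] [ 615.65236788 -136.08616562   17.5       ]
```

View pics/w7c.png

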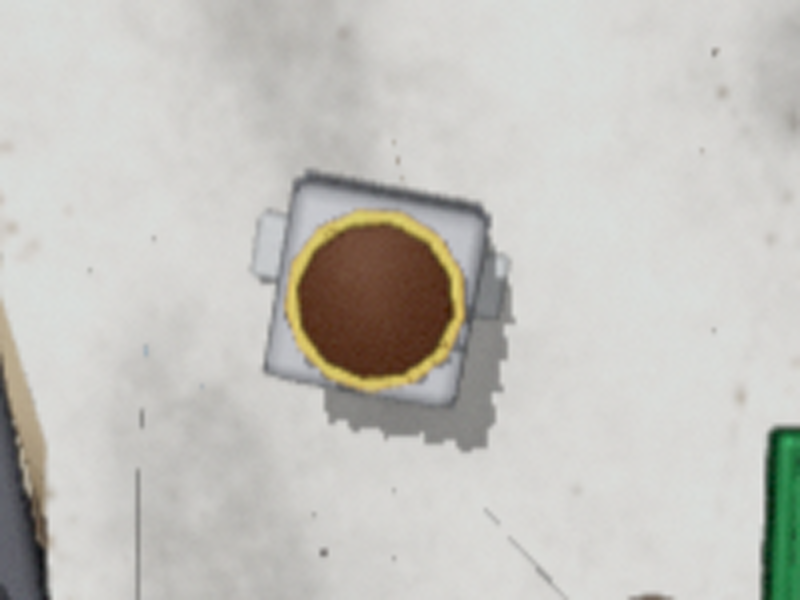

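The wax holder's ring centre is at (307,178) in the full image. The lugs lie along image-right, tilted 10.4° downward, so I turn the tool +10.4° to line up with them.

```bash
python3 - <<'E'
from h import *
d=dict(np.load("w7.npz"))
p=ray(d,(307,178),62);print(p); move((p[0],p[1],80),73)
# bottom lug mid check (crop px -> full)
print((ray(d,(267/4+213,246/4+103),5)+ray(d,(499/4+213,288/4+103),5))/2)
E
```

```text
[433.91254647 231.52705044  62.        ]
shift (array([ 3.98, -0.34,  7.24]), 'turn z', np.float64(10.4))
[434.3292948  230.89437886   5.        ]
```

{"op": "play_rows", "data": {"motion": [[[1, -0.1, 1, 0, 0, 3], [2.2, -0.2, 2.5, 0, 0, 6], [3.3, -0.3, 4, 0, 0, 9], [3.95, -0.34, 5, 0, 0, 10.4], [3.95, -0.34, 5, 0, 0, 10.4]]]}}

```text
time: 15.4
tool_pos: [433.8, 229.6, 100.4]
tcp_rot: [-179.9, 0.1, 72.8]
ft_force: [-0.1, -0.6, 0.1]
finger_gap: 64.0
grip_force: 0.0
```

{"op": "play_rows", "data": {"motion": [[[0, 0, 2, 0, 0, 0], [0, 0, 4.5, 0, 0, 0], [0, 0, 6.8, 0, 0, 0], [0, 0, 8, 0, 0, 0], [0, 0, 8.2, 0, 0, 0]]]}}

```text
time: 15.9
tool_pos: [433.7, 229.3, 18.8]
tcp_rot: [-179.9, 0.1, 72.8]
ft_force: [0.7, -0.1, -0.7]
finger_gap: 64.0
grip_force: 0.0
```

{"op": "play_rows", "data": {"motion": [[[0, 0, 0, 0, 0, 0], [0, 0, 0, 0, 0, 0], [0, 0, 0, 0, 0, 0], [0, 0, 0, 0, 0, 0], [0, 0, 0, 0, 0, 0]]], "jaw": 0, "squeeze": 70}}

```text
time: 16.4
tool_pos: [435.6, 230.9, 21.5]
tcp_rot: [179.9, -0.1, 72.9]
ft_force: [0.7, -0.7, 7.3]
finger_gap: 29.2
grip_force: 69.7
```

{"op": "play_rows", "data": {"motion": [[[0, 0, 0, 0, 0, 0], [0, 0, 0, 0, 0, 0], [0, 0, 0, 0, 0, 0], [0, 0, 0, 0, 0, 0], [0, 0, 0, 0, 0, 0]]]}}

```text
time: 16.9
tool_pos: [435.7, 230.9, 21.5]
tcp_rot: [179.9, -0.1, 72.9]
ft_force: [-1.0, -0.9, 6.3]
finger_gap: 29.1
grip_force: 69.7
```

{"op": "play_rows", "data": {"motion": [[[0, 0, -0.5, 0, 0, 0], [0, 0, -2, 0, 0, 0], [0, 0, -4.5, 0, 0, 0], [0, 0, -7.5, 0, 0, 0], [0, 0, -10, 0, 0, 0]]]}}

```text
time: 17.4
tool_pos: [434.2, 230.5, 121.5]
tcp_rot: [180.0, -0.0, 72.9]
ft_force: [0.0, 0.6, -0.7]
finger_gap: 29.4
grip_force: 69.0
```

```bash
python3 - <<'E'
from h import *
move((588.2,-132.6,120),82.7)
E
```

```text
shift (array([-30.15,  25.41,   0.15]), 'turn z', np.float64(-9.8))
```

{"op": "play_rows", "data": {"motion": [[[-2, 1.7, 0, 0, 0, 0], [-5, 4.2, 0, 0, 0, 0], [-8.4, 7, 0, 0, 0, 0], [-11.8, 9.9, 0, 0, 0, 0], [-15.2, 12.8, 0, 0, 0, 0]]]}}

```text
time: 17.9
tool_pos: [512.1, 45.9, 120.3]
tcp_rot: [180.0, -0.0, 72.9]
ft_force: [1.3, -0.0, -0.4]
finger_gap: 29.2
grip_force: 69.1
```

{"op": "play_rows", "data": {"motion": [[[-3.5, 3, 0, 0, 0, -2], [-7, 5.9, 0, 0, 0, -4], [-10.5, 8.9, 0, 0, 0, -6], [-13.5, 11.5, 0, 0, 0, -8], [-14.95, 12.6, 0, 0, 0, -9.8]]]}}

```text
time: 18.4
tool_pos: [588.8, -136.1, 120.1]
tcp_rot: [180.0, 0.1, 82.6]
ft_force: [-0.2, 0.2, -1.2]
finger_gap: 29.3
grip_force: 69.2
```

{"op": "play_rows", "data": {"motion": [[[0, 0, 1, 0, 0, 0], [0, 0, 3, 0, 0, 0], [0, 0, 4.6, 0, 0, 0], [0, 0, 5, 0, 0, 0], [0, 0, 5, 0, 0, 0]]]}}

```text
time: 18.9
tool_pos: [586.9, -131.5, 68.5]
tcp_rot: [-179.8, -0.0, 82.7]
ft_force: [0.4, 1.5, -0.3]
finger_gap: 29.2
grip_force: 69.2
```

```bash
python3 - <<'E'
from h import *
p,R=pose();print(p)
d=wrist("w8");np.savez("w8.npz",**d)
move((588.2,-132.6,40),82.7)
E
```

```text
[ 586.85702651 -131.51948907   68.45310022]
shift (array([-0.06,  0.06,  2.96]), 'turn z', np.float64(-0.0))
```

View pics/w8.png

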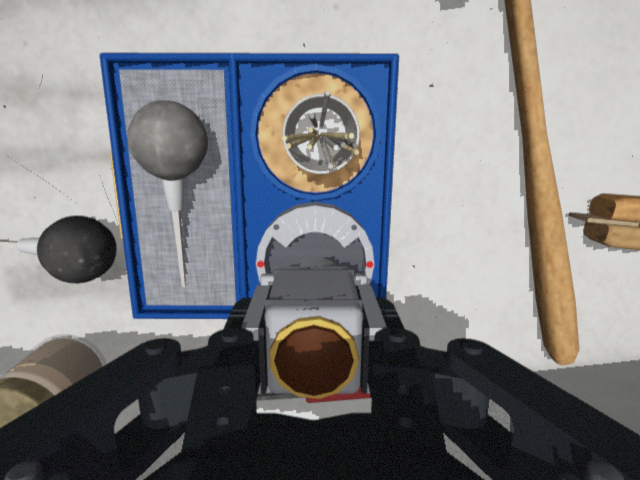

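Dots at (261,265) and (370,265); the holder's ring is centred near (315,358). I'll work out the offset between them from this same view.

```bash
python3 - <<'E'
from h import *
d=dict(np.load("w8.npz")); H=hsv(d)
m=cv2.inRange(H,(0,150,90),(8,255,255))|cv2.inRange(H,(172,150,90),(180,255,255))
n,l,st,c=cv2.connectedComponentsWithStats(m[245:285,240:390]); C=[(c[i]+[240,245],st[i,4]) for i in range(1,n)];print(C)
q=[x for x,a in C if a>8]; a,b=[ray(d,x,17.5) for x in sorted(q,key=lambda v:v[0])[:2]]
print("collar",(a+b)/2,"dir",np.degrees(np.arctan2(*(b-a)[1::-1])))
my=cv2.inRange(H,(20,100,100),(35,255,255))[300:400,250:380]; 
ys,xs=np.nonzero(my); (cx,cy),(w,h),_=cv2.fitEllipse(cv2.convexHull(np.c_[xs,ys].astype(np.float32)));print(cx+250,cy+300,w,h)
print("ring",ray(d,(cx+250,cy+300),109))
print(pose()[0])
E
```

```text
[(array([260.11111111, 263.7037037 ]), np.int32(27)), (array([369.28571429, 264.07142857]), np.int32(28))]
collar [ 588.26396417 -131.935829     17.5       ] dir -7.514956492611719
313.4524917602539 357.20437240600586 80.85272979736328 88.71831512451172
ring [ 588.2356105  -129.04013736  109.        ]
[ 587.71526628 -131.90670059   69.61885594]
```

{"op": "play_rows", "data": {"motion": [[[0.0, 0.05, 1, 0, 0, 0], [-0.05, 0.05, 2, 0, 0, 0], [-0.05, 0.05, 2.5, 0, 0, 0], [-0.05, 0.05, 2.7, 0, 0, 0], [-0.05, 0.05, 2.7, 0, 0, 0]]]}}

```text
time: 19.45
tool_pos: [588.1, -133.1, 42.2]
tcp_rot: [-179.9, -0.0, 82.6]
ft_force: [-0.6, -0.2, -1.2]
finger_gap: 29.2
grip_force: 69.2
```

{"op": "play_rows", "data": {"motion": [[[0, 0, 0.15, 0, 0, 0], [0, 0, 0.3, 0, 0, 0], [0, 0, 0.4, 0, 0, 0], [0, 0, 0.5, 0, 0, 0]]]}}

```text
time: 19.85
tool_pos: [588.6, -133.2, 37.9]
tcp_rot: [180.0, 0.0, 82.6]
ft_force: [-1.0, 0.1, -0.8]
finger_gap: 29.0
grip_force: 69.2
```

```bash
python3 - <<'E'
from h import *
s=sensors.sense();print(s["ft_force"],s["wrist_torque"]);move((588.2,-132.8,30),82.5);print(s["tool_pos"])
E
```

```text
[-1.0483516   0.09059217 -0.79133911] [ 0.00659222 -0.04528611 -0.00345819]
shift (array([ 0.03, -0.04,  0.79]), 'turn z', np.float64(0.1))
[ 588.56650998 -133.19144781   37.88051348]
```

{"op": "play_rows", "data": {"motion": [[[0, -0.03, 0.15, 0, 0, 0], [0, -0.03, 0.3, 0, 0, 0], [0, -0.03, 0.3, 0, 0, 0]]]}}

```text
time: 20.15
tool_pos: [587.9, -133.1, 34.5]
tcp_rot: [-180.0, -0.0, 82.6]
ft_force: [0.5, -0.2, -1.3]
finger_gap: 29.2
grip_force: 69.2
```

{"op": "play_rows", "data": {"motion": [[[0, 0, 0.15, 0, 0, 0], [0, 0, 0.3, 0, 0, 0], [0, 0, 0.3, 0, 0, 0]]]}}

```text
time: 20.45
tool_pos: [587.9, -133.1, 31.4]
tcp_rot: [-180.0, -0.0, 82.6]
ft_force: [0.4, 0.1, -1.2]
finger_gap: 29.3
grip_force: 69.2
```

{"op": "play_rows", "data": {"motion": [[[0, 0, 0.1, 0, 0, 0], [0, 0, 0.2, 0, 0, 0], [0, 0, 0.3, 0, 0, 0], [0, 0, 0.3, 0, 0, 0]]]}}

```text
time: 20.85
tool_pos: [588.0, -133.1, 28.6]
tcp_rot: [-180.0, -0.0, 82.6]
ft_force: [0.3, 0.7, -0.7]
finger_gap: 29.2
grip_force: 69.2
```

{"op": "play_rows", "data": {"motion": [[[0, 0, 0.1, 0, 0, 0], [0, 0, 0.15, 0, 0, 0], [0, 0, 0.15, 0, 0, 0]]]}}

```text
time: 21.15
tool_pos: [588.2, -133.1, 27.5]
tcp_rot: [180.0, 0.0, 82.6]
ft_force: [-0.1, 0.3, 1.2]
finger_gap: 29.5
grip_force: 69.5
```

{"op": "play_rows", "data": {"motion": [[[0, 0, 0.05, 0, 0, 0], [0, 0, 0.05, 0, 0, 0]]]}}

```text
time: 21.35
tool_pos: [588.2, -133.1, 27.5]
tcp_rot: [180.0, 0.0, 82.6]
ft_force: [-4.7, 1.7, 6.5]
finger_gap: 29.1
grip_force: 70.2
```

{"op": "play_rows", "data": {"motion": [[[0, 0, 0, 0, 0, 3], [0, 0, 0, 0, 0, 8], [0, 0, 0, 0, 0, 14], [0, 0, 0, 0, 0, 20], [0, 0, 0, 0, 0, 25]]]}}

```text
time: 21.85
tool_pos: [588.8, -133.3, 27.5]
tcp_rot: [179.9, -0.0, 57.4]
ft_force: [-0.7, -0.3, 3.7]
finger_gap: 29.5
grip_force: 69.6
```

```bash
python3 - <<'E'
from h import *
s=sensors.sense();print(s["ft_force"],s["wrist_torque"],s["tool_pos"],s["tcp_rot"])
E
```

```text
[-0.67351638 -0.32990066  3.7257693 ] [0.02565953 0.08200125 0.01452501] [ 588.79074889 -133.31152665   27.48052801] [ 1.79924436e+02 -2.30666034e-02  5.74035145e+01]
```

Turning freely with light floor contact, so I'll continue.

{"op": "play_rows", "data": {"motion": [[[0, 0, 0, 0, 0, 5], [0, 0, 0, 0, 0, 11], [0, 0, 0, 0, 0, 17], [0, 0, 0, 0, 0, 23], [0, 0, 0, 0, 0, 29]]]}}

```text
time: 22.35
tool_pos: [588.9, -133.2, 27.5]
tcp_rot: [179.9, -0.1, 28.4]
ft_force: [-0.1, 1.2, 3.5]
finger_gap: 29.2
grip_force: 69.6
```

{"op": "play_rows", "data": {"motion": [[[0, 0, 0, 0, 0, 5], [0, 0, 0, 0, 0, 10], [0, 0, 0, 0, 0, 15], [0, 0, 0, 0, 0, 20], [0, 0, 0, 0, 0, 23]]]}}

```text
time: 22.85
tool_pos: [589.0, -133.1, 27.5]
tcp_rot: [180.0, -0.1, 5.5]
ft_force: [-0.3, 2.4, 3.9]
finger_gap: 28.9
grip_force: 69.6
```

```bash
python3 - <<'E'
from h import *
s=sensors.sense();print(s["ft_force"],s["wrist_torque"],s["tool_pos"],s["tcp_rot"])
E
```

```text
[-0.33439341  2.42090366  3.93509239] [0.19010045 0.01901952 0.18150561] [ 589.00508803 -133.12159622   27.45412717] [ 1.79979958e+02 -9.73201815e-02  5.45547844e+00]
```

{"op": "play_rows", "data": {"motion": [[[0, 0, 0, 0, 0, 2], [0, 0, 0, 0, 0, 4], [0, 0, 0, 0, 0, 6], [0, 0, 0, 0, 0, 7], [0, 0, 0, 0, 0, 7]]]}}

```text
time: 23.35
tool_pos: [587.6, -132.6, 27.5]
tcp_rot: [-180.0, 0.1, -1.4]
ft_force: [-6.9, 3.0, 9.6]
finger_gap: 29.4
grip_force: 70.5
```

```bash
python3 - <<'E'
from h import *
s=sensors.sense();print(s["ft_force"],s["wrist_torque"],s["tool_pos"],s["tcp_rot"])
E
```

```text
[-6.87199431  3.04019919  9.62788788] [0.58802768 1.32612338 0.19902064] [ 587.60802268 -132.62207556   27.51392942] [-1.79963886e+02  8.35270793e-02 -1.35701516e+00]
```

{"op": "play_rows", "data": {"motion": [[[0, 0, 0, 0, 0, 0], [0, 0, 0, 0, 0, 0], [0, 0, 0, 0, 0, 0], [0, 0, 0, 0, 0, 0], [0, 0, 0, 0, 0, 0]]], "jaw": 0.5}}

```text
time: 23.85
tool_pos: [588.2, -133.2, 26.7]
tcp_rot: [-180.0, 0.0, -1.4]
ft_force: [-0.2, 0.6, -0.7]
finger_gap: 42.9
grip_force: 0.0
```

{"op": "play_rows", "data": {"motion": [[[0, 0, -1, 0, 0, 0], [0, 0, -3, 0, 0, 0], [0, 0, -6, 0, 0, 0], [0, 0, -9, 0, 0, 0], [0, 0, -13, 0, 0, 0]]]}}

```text
time: 24.35
tool_pos: [587.1, -132.8, 157.2]
tcp_rot: [-180.0, 0.1, -1.4]
ft_force: [0.4, 0.5, 1.0]
finger_gap: 42.8
grip_force: 0.0
```

```bash
python3 - <<'E'
from h import *
d=wrist("w9");np.savez("w9.npz",**d)
move((500,100,170),0)
E
```

```text
shift (array([ -9.67, -23.18,  -0.48]), 'turn z', np.float64(-1.3))
```

View pics/w9.png

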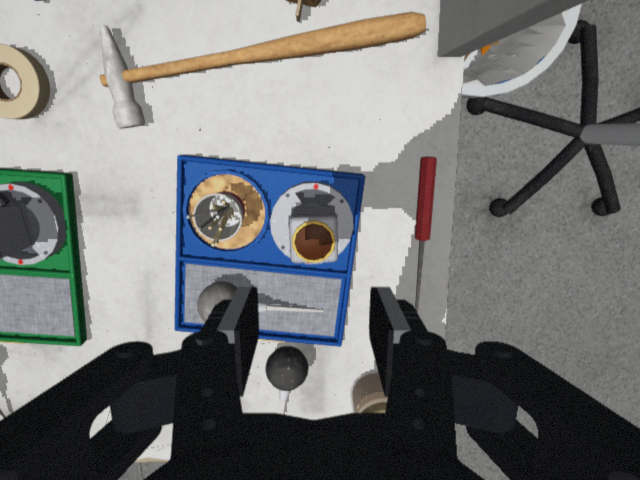

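Blue kit: the cup is upright, the holder is down and turned with its lugs hidden, and the graver is in the trough. Next I'll locate the wood knob from the earlier views w1 and w4.

```bash
python3 - <<'E'
from h import *
for n,(a,b) in(("w1",((160,236),(184,299))),("w4",((360,60),(206,118)))):
    d=dict(np.load(n+".npz")); m=cv2.inRange(hsv(d),(8,90,60),(20,255,255)); m=cv2.morphologyEx(m,cv2.MORPH_OPEN,np.ones((3,3)))
    k,l,st,c=cv2.connectedComponentsWithStats(m); i=min(range(1,k),key=lambda i:np.hypot(*(c[i]-a))); dt=cv2.distanceTransform((l==i).astype(np.uint8),cv2.DIST_L2,5)
    _,r_,_,q=cv2.minMaxLoc(dt); A,B=ray(d,q,17),ray(d,b,3); print(n,q,r_,A,B,np.degrees(np.arctan2(*(A-B)[1::-1])))
move((473.5,150.5,80),10.5)
E
```

```text
w1 (160, 234) 12.984498977661133 [475.08797075 150.14331317  17.        ] [403.99763015 138.59103571   3.        ] 9.22996250444559
w4 (357, 64) 26.590700149536133 [474.52726562 149.96615634  17.        ] [397.29346124 135.52301887   3.        ] 10.592276052089618
shift (array([-12.52, -28.19,   8.48]), 'turn z', np.float64(-11.8))
```

{"op": "play_rows", "data": {"motion": [[[-1.2, -2.6, 0, 0, 0, 0], [-2.8, -6.4, 0, 0, 0, 0], [-4.6, -10.4, 0, 0, 0, 0], [-6.4, -14.4, 0, 0, 0, 0], [-8.2, -18.4, 0, 0, 0, 0]]], "jaw": 0.75}}

```text
time: 24.9
tool_pos: [510.0, 54.1, 157.6]
tcp_rot: [-180.0, -0.1, -1.4]
ft_force: [1.2, 0.2, 0.0]
finger_gap: 64.3
grip_force: 0.0
```

{"op": "play_rows", "data": {"motion": [[[-1.6, -3.8, 0.5, 0, 0, -3], [-3, -7, 2, 0, 0, -6], [-3.9, -9, 4, 0, 0, -9], [-4.23, -9.74, 6, 0, 0, -11.6], [-4.23, -9.74, 8.4, 0, 0, -11.6]]]}}

```text
time: 25.4
tool_pos: [470.9, 152.8, 73.5]
tcp_rot: [-180.0, -0.2, 10.5]
ft_force: [-0.1, -0.4, 0.1]
finger_gap: 64.1
grip_force: 0.0
```

{"op": "play_rows", "data": {"motion": [[[0, 0, 0, 0, 0, 0], [0, 0, 0, 0, 0, 0]]]}}

```text
time: 25.6
tool_pos: [470.5, 151.0, 73.3]
tcp_rot: [180.0, 0.0, 10.2]
ft_force: [-0.6, 0.7, 0.5]
finger_gap: 64.0
grip_force: 0.0
```

```bash
python3 - <<'E'
from h import *
move((474.5,150,2.5),10.3)
E
```

```text
shift (array([0.38, 0.17, 7.08]), 'turn z', np.float64(-0.1))
```

{"op": "play_rows", "data": {"motion": [[[0.3, 0.15, 2, 0, 0, 0], [0.3, 0.15, 4, 0, 0, 0], [0.3, 0.15, 5.8, 0, 0, 0], [0.3, 0.15, 6.8, 0, 0, 0], [0.3, 0.15, 7, 0, 0, 0]]]}}

```text
time: 26.1
tool_pos: [474.0, 149.9, 2.9]
tcp_rot: [180.0, 0.0, 10.2]
ft_force: [-0.2, 0.6, -0.6]
finger_gap: 63.7
grip_force: 0.0
```

{"op": "play_rows", "data": {"motion": [[[0, 0, 0, 0, 0, 0], [0, 0, 0, 0, 0, 0], [0, 0, 0, 0, 0, 0], [0, 0, 0, 0, 0, 0], [0, 0, 0, 0, 0, 0]]], "jaw": 0, "squeeze": 40}}

```text
time: 26.6
tool_pos: [475.1, 150.2, 4.3]
tcp_rot: [180.0, -0.1, 10.2]
ft_force: [0.0, -2.7, 6.6]
finger_gap: 27.7
grip_force: 39.0
```

{"op": "play_rows", "data": {"motion": [[[0, 0, 0, 0, 0, 0], [0, 0, 0, 0, 0, 0], [0, 0, 0, 0, 0, 0], [0, 0, 0, 0, 0, 0]]]}}

```text
time: 27.0
tool_pos: [475.2, 150.2, 4.4]
tcp_rot: [180.0, -0.1, 10.2]
ft_force: [-0.7, -2.0, 7.2]
finger_gap: 27.5
grip_force: 39.0
```

{"op": "play_rows", "data": {"motion": [[[0, 0, -0.5, 0, 0, 0], [0, 0, -2, 0, 0, 0], [0, 0, -4, 0, 0, 0], [0, 0, -6.5, 0, 0, 0], [0, 0, -8, 0, 0, 0]]]}}

```text
time: 27.5
tool_pos: [474.5, 150.5, 85.1]
tcp_rot: [-180.0, -0.1, 10.3]
ft_force: [0.5, 0.1, -0.6]
finger_gap: 27.8
grip_force: 39.4
```

```bash
python3 - <<'E'
from h import *
d=wrist("w10");np.savez("w10.npz",**d)
move((530.4,155.3,82),84.5)
E
```

```text
shift (array([5.43, 0.53, 0.56]), 'turn z', np.float64(-74.2))
```

View pics/w10.png

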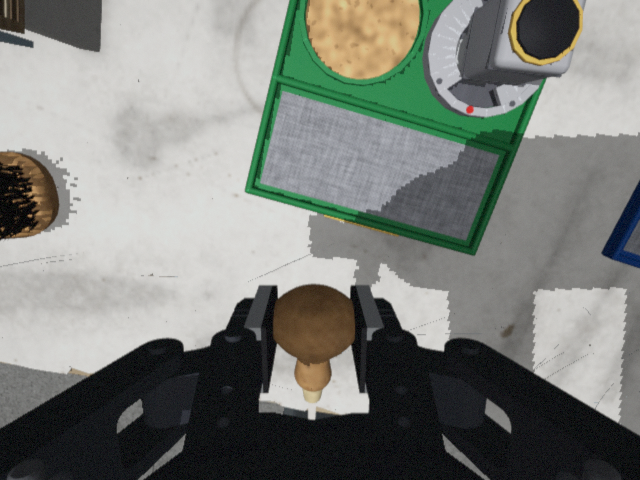

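The wood knob is held at (315,322) with its stem straight back. I'll rotate into line with the trough.

{"op": "play_rows", "data": {"motion": [[[1, 0.1, 0, 0, 0, -7], [2.2, 0.2, 0, 0, 0, -15], [3.4, 0.3, 0, 0, 0, -23], [4.6, 0.4, 0, 0, 0, -31], [5.43, 0.53, 0, 0, 0, -39]]]}}

```text
time: 28.05
tool_pos: [528.5, 154.8, 82.4]
tcp_rot: [-180.0, 0.0, 49.6]
ft_force: [0.3, 0.1, -0.6]
finger_gap: 27.9
grip_force: 39.4
```

{"op": "play_rows", "data": {"motion": [[[0, 0, 0, 0, 0, -8], [0, 0, 0, 0, 0, -16], [0, 0, 0, 0, 0, -24], [0, 0, 0, 0, 0, -31], [0, 0, 0, 0, 0, -35.2]]]}}

```text
time: 28.55
tool_pos: [527.7, 154.7, 82.3]
tcp_rot: [-180.0, 0.0, 84.7]
ft_force: [0.2, -0.2, 0.0]
finger_gap: 28.0
grip_force: 39.4
```

{"op": "play_rows", "data": {"motion": [[[0, 0, 1.5, 0, 0, 0], [0, 0, 3, 0, 0, 0], [0, 0, 4, 0, 0, 0], [0, 0, 4, 0, 0, 0]]]}}

```text
time: 28.95
tool_pos: [525.7, 154.2, 39.5]
tcp_rot: [-179.7, 0.1, 84.4]
ft_force: [-0.1, -0.2, -0.9]
finger_gap: 28.0
grip_force: 39.4
```

```bash
python3 - <<'E'
from h import *
d=wrist("w11");np.savez("w11.npz",**d)
g=tray(d,(50,100,40),(80,255,255)); print(g)
move((530.4,155.3,12),84.5)
E
```

```text
((566.926513671875, 144.2732391357422), (88.02619171142578, 138.22586059570312), 84.37870788574219)
shift (array([0.14, 0.37, 2.89]), 'turn z', np.float64(-0.1))
```

{"op": "play_rows", "data": {"motion": [[[0.1, 0.3, 1.2, 0, 0, 0], [0.1, 0.3, 2.2, 0, 0, 0], [0.1, 0.3, 2.7, 0, 0, 0], [0.1, 0.3, 2.9, 0, 0, 0], [0.1, 0.3, 2.9, 0, 0, 0]]]}}

```text
time: 29.5
tool_pos: [530.9, 155.3, 13.4]
tcp_rot: [-180.0, 0.0, 84.4]
ft_force: [-0.6, -0.1, 0.2]
finger_gap: 27.9
grip_force: 39.4
```

{"op": "play_rows", "data": {"motion": [[[0, 0, 0, 0, 0, 0], [0, 0, 0, 0, 0, 0], [0, 0, 0, 0, 0, 0], [0, 0, 0, 0, 0, 0], [0, 0, 0, 0, 0, 0]]], "jaw": 0.55}}

```text
time: 30.0
tool_pos: [531.3, 155.3, 14.0]
tcp_rot: [180.0, -0.0, 84.4]
ft_force: [0.3, 0.2, 0.7]
finger_gap: 47.1
grip_force: 0.0
```

{"op": "play_rows", "data": {"motion": [[[0, 0, -1.5, 0, 0, 0], [0, 0, -4, 0, 0, 0], [0, 0, -8, 0, 0, 0], [0, 0, -12, 0, 0, 0], [0, 0, -15, 0, 0, 0]]]}}

```text
time: 30.5
tool_pos: [532.2, 155.5, 168.1]
tcp_rot: [179.8, -0.1, 84.4]
ft_force: [0.9, -0.0, -0.3]
finger_gap: 47.3
grip_force: 0.0
```

```bash
python3 - <<'E'
from h import *
d=wrist("w12");np.savez("w12.npz",**d)
move((450,-130,160),0)
E
```

```text
shift (array([-29.3 ,  -5.68,   1.21]), 'turn z', np.float64(84.5))
```

View pics/w12.png

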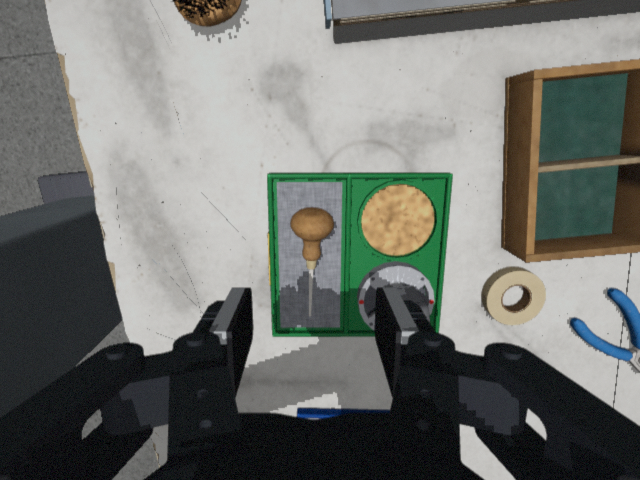

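The wood graver lies in the green trough: knob (312,222), tip (310,318). I'll go over the jar now.

{"op": "play_rows", "data": {"motion": [[[-3, -0.5, 0, 0, 0, 0], [-7, -1.1, 0, 0, 0, 0], [-11, -1.7, 0, 0, 0, 0], [-15.5, -2.4, 0, 0, 0, 0], [-20, -3.1, 0, 0, 0, 0]]], "jaw": 0.85}}

```text
time: 31.05
tool_pos: [480.5, -42.0, 164.9]
tcp_rot: [179.9, 0.0, 84.5]
ft_force: [0.0, -0.2, 0.3]
finger_gap: 72.5
grip_force: 0.0
```

{"op": "play_rows", "data": {"motion": [[[-4, -0.6, 0, 0, 0, 0], [-8, -1.3, 0, 0, 0, 0], [-12, -1.9, 0, 0, 0, 0], [-15, -2.5, 0, 0, 0, 0], [-16.5, -2.8, 0, 0, 0, 0]]]}}

```text
time: 31.55
tool_pos: [436.3, -204.7, 164.9]
tcp_rot: [179.9, 0.1, 84.3]
ft_force: [-0.1, 0.5, -0.2]
finger_gap: 72.6
grip_force: 0.0
```

{"op": "play_rows", "data": {"motion": [[[0, 0, 0, 0, 0, 0], [0, 0, 0, 0, 0, 0]]]}}

```text
time: 31.75
tool_pos: [437.2, -202.2, 164.4]
tcp_rot: [180.0, -0.0, 84.4]
ft_force: [0.3, 0.6, -0.8]
finger_gap: 72.6
grip_force: 0.0
```

```bash
python3 - <<'E'
from h import *
print(pose()[0])
d=wrist("w13");np.savez("w13.npz",**d)
print(pix(d,(437.2,-180,53)))
E
```

```text
[ 437.24237637 -202.20613645  164.42327535]
[308.39917546 200.49175994]
```

View pics/w13.png

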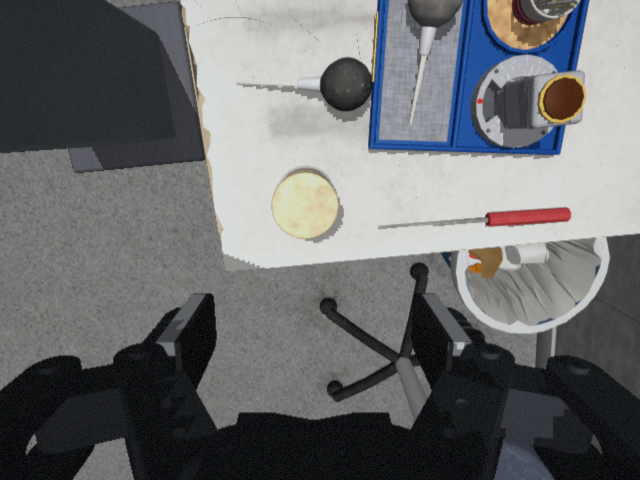

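The jar lid's centre is at (306,205); the black graver and the screwdriver are both clear of the finger line.

```bash
python3 - <<'E'
from h import *
d=dict(np.load("w13.npz")); p=ray(d,(306,205),53); print(p); move((p[0],p[1],12),84.4)
E
```

```text
[ 435.36048527 -182.7688921    53.        ]
shift (array([ 1.87, -0.39, 15.23]), 'turn z', np.float64(0.0))
```

{"op": "play_rows", "data": {"motion": [[[0.8, -0.15, 2, 0, 0, 0], [1.6, -0.3, 4.5, 0, 0, 0], [1.87, -0.35, 7, 0, 0, 0], [1.87, -0.35, 9, 0, 0, 0], [1.87, -0.35, 9.5, 0, 0, 0]]]}}

```text
time: 32.3
tool_pos: [434.1, -181.1, 66.4]
tcp_rot: [-179.8, -0.1, 84.6]
ft_force: [-0.8, 0.6, -0.4]
finger_gap: 72.8
grip_force: 0.0
```

{"op": "play_rows", "data": {"motion": [[[0, 0, 1.5, 0, 0, 0], [0, 0, 3, 0, 0, 0], [0, 0, 4.5, 0, 0, 0], [0, 0, 5.4, 0, 0, 0], [0, 0, 5.6, 0, 0, 0]]]}}

```text
time: 32.8
tool_pos: [435.3, -182.7, 12.4]
tcp_rot: [-179.9, -0.0, 84.5]
ft_force: [-0.2, -0.3, -1.2]
finger_gap: 72.5
grip_force: 0.0
```

{"op": "play_rows", "data": {"motion": [[[0, 0, 0, 0, 0, 0], [0, 0, 0, 0, 0, 0], [0, 0, 0, 0, 0, 0], [0, 0, 0, 0, 0, 0], [0, 0, 0, 0, 0, 0]]], "jaw": 0.2, "squeeze": 35}}

```text
time: 33.3
tool_pos: [436.3, -183.6, 14.0]
tcp_rot: [179.9, 0.0, 84.4]
ft_force: [-1.0, 2.2, 6.4]
finger_gap: 43.9
grip_force: 36.3
```

{"op": "play_rows", "data": {"motion": [[[0, 0, 0, 0, 0, 0], [0, 0, 0, 0, 0, 0], [0, 0, 0, 0, 0, 0], [0, 0, 0, 0, 0, 0]]]}}

```text
time: 33.7
tool_pos: [436.3, -183.6, 14.0]
tcp_rot: [179.9, 0.0, 84.4]
ft_force: [-1.5, 1.9, 6.0]
finger_gap: 43.4
grip_force: 36.3
```

{"op": "play_rows", "data": {"motion": [[[0, 0, -0.5, 0, 0, 0], [0, 0, -2, 0, 0, 0], [0, 0, -4.5, 0, 0, 0], [0, 0, -8, 0, 0, 0], [0, 0, -10.5, 0, 0, 0]]]}}

```text
time: 34.2
tool_pos: [436.0, -183.6, 120.2]
tcp_rot: [179.9, 0.0, 84.4]
ft_force: [0.4, 0.3, -0.6]
finger_gap: 44.1
grip_force: 35.8
```

```bash
python3 - <<'E'
from h import *
move((599,146.3,120),84.4)
E
```

```text
shift (array([3.441e+01, 1.303e+01, 2.000e-02]), 'turn z', np.float64(0.0))
```

{"op": "play_rows", "data": {"motion": [[[2.2, 0.8, 0, 0, 0, 0], [6, 2.3, 0, 0, 0, 0], [10, 3.8, 0, 0, 0, 0], [14.2, 5.4, 0, 0, 0, 0], [18.5, 7, 0, 0, 0, 0]]]}}

```text
time: 34.7
tool_pos: [523.8, -4.5, 118.4]
tcp_rot: [179.9, 0.0, 84.4]
ft_force: [1.4, 0.5, -0.8]
finger_gap: 43.4
grip_force: 35.8
```

{"op": "play_rows", "data": {"motion": [[[4, 1.5, 0, 0, 0, 0], [8, 3, 0, 0, 0, 0], [12, 4.5, 0, 0, 0, 0], [14.8, 5.6, 0, 0, 0, 0], [15.9, 6, 0, 0, 0, 0]]]}}

```text
time: 35.2
tool_pos: [598.9, 149.3, 118.1]
tcp_rot: [180.0, -0.0, 84.6]
ft_force: [-0.5, -0.4, -0.7]
finger_gap: 43.3
grip_force: 35.9
```

{"op": "play_rows", "data": {"motion": [[[0, 0, 2, 0, 0, 0], [0, 0, 4, 0, 0, 0], [0, 0, 5.5, 0, 0, 0], [0, 0, 6, 0, 0, 0], [0, 0, 6, 0, 0, 0]]]}}

```text
time: 35.7
tool_pos: [597.4, 145.9, 56.9]
tcp_rot: [-179.9, 0.0, 84.4]
ft_force: [0.5, 0.3, 0.3]
finger_gap: 43.3
grip_force: 35.9
```

```bash
python3 - <<'E'
from h import *
d=wrist("w14");np.savez("w14.npz",**d)
m=cv2.inRange(hsv(d),(50,100,40),(80,255,255));ys,xs=np.nonzero(m[:250]);y=ys.min()
print(ray(d,(xs[ys==y].mean(),y),11),"expect left edge y", (np.array([565,118.3])+68*np.array([.0958,.9954])).round(1))
move((599,146.3,22),84.5)
E
```

```text
[742.54429175 236.34575199  11.        ] expect left edge y [571.5 186. ]
shift (array([0.03, 0.08, 3.6 ]), 'turn z', np.float64(-0.1))
```

{"op": "play_rows", "data": {"motion": [[[0, 0.05, 1.2, 0, 0, 0], [0, 0.08, 2.4, 0, 0, 0], [0, 0.08, 3.2, 0, 0, 0], [0, 0.08, 3.6, 0, 0, 0], [0, 0.08, 3.6, 0, 0, 0]]]}}

```text
time: 36.25
tool_pos: [598.5, 146.4, 20.9]
tcp_rot: [-179.9, 0.0, 84.4]
ft_force: [0.8, 0.6, -0.2]
finger_gap: 43.9
grip_force: 35.9
```

{"op": "play_rows", "data": {"motion": [[[0, 0, 0.1, 0, 0, 0], [0, 0, 0.15, 0, 0, 0], [0, 0, 0.15, 0, 0, 0]]]}}

```text
time: 36.55
tool_pos: [599.1, 146.5, 20.4]
tcp_rot: [180.0, -0.0, 84.4]
ft_force: [-0.4, -0.3, -0.9]
finger_gap: 43.4
grip_force: 35.9
```

{"op": "play_rows", "data": {"motion": [[[0, 0, 0, 0, 0, 0], [0, 0, 0, 0, 0, 0], [0, 0, 0, 0, 0, 0], [0, 0, 0, 0, 0, 0], [0, 0, 0, 0, 0, 0]]], "jaw": 0.66}}

```text
time: 37.05
tool_pos: [599.0, 146.4, 20.4]
tcp_rot: [180.0, -0.0, 84.4]
ft_force: [-0.1, 0.1, -0.0]
finger_gap: 55.9
grip_force: 0.0
```

{"op": "play_rows", "data": {"motion": [[[0, 0, -1, 0, 0, 0], [0, 0, -3, 0, 0, 0], [0, 0, -6, 0, 0, 0], [0, 0, -10, 0, 0, 0], [0, 0, -14.5, 0, 0, 0]]]}}

```text
time: 37.55
tool_pos: [598.0, 146.3, 166.2]
tcp_rot: [-179.9, 0.0, 84.4]
ft_force: [1.1, -0.0, -0.5]
finger_gap: 56.2
grip_force: 0.0
```

{"op": "play_rows", "data": {"motion": [[[-2, 0, -1, 0, 0, 0], [-5, -1.5, -2, 0, 0, 0], [-8, -3.5, -3, 0, 0, 0], [-10, -5, -4, 0, 0, 0], [-10, -5, -4, 0, 0, 0]]]}}

```text
time: 38.05
tool_pos: [539.2, 49.7, 208.1]
tcp_rot: [179.8, 0.0, 84.3]
ft_force: [0.2, -0.1, -0.3]
finger_gap: 56.5
grip_force: 0.0
```

```bash
python3 - <<'E'
from h import *
d=wrist("w15")
e=optics.snapshot("top")["pixels"][170:330,190:490,::-1]; cv2.imwrite("pics/f.png",np.vstack([cv2.resize(d["pixels"][:360,:,::-1],(533,300)),cv2.resize(e,(533,284))]))
E
```

```text
(no output)
```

View pics/f.png

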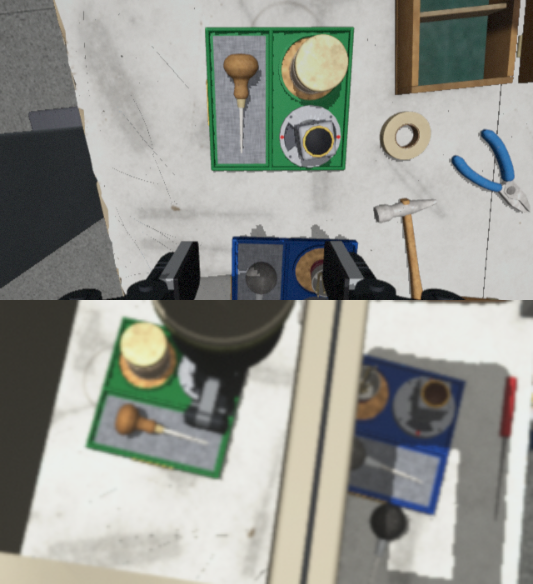

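The jar stands upright in the green well at (318,65), the wood graver is in its trough at (240,100), and the blue kit and black graver haven't moved. Handing in.

```bash
python3 -c "
from bench import job
print(job.hand_in())"
```

```text
the job is handed in; nothing more can be done
None
```

Both kits are made up and handed in at about 38 s: everything is in its place, the wax holder is seated and turned about 84° clockwise to the stop, and the black-ball graver was left where it lay. The hand-in returned no verdict.

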